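# Close and lock the spark trap's access cover

### The arm

A 6-joint arm with a two-finger parallel gripper is mounted at the origin on the work surface. World frame = base frame: x ahead of the robot, y to its left, z up, the work surface at z = 0. Lengths are in m, angles in rad, forces in N, time in s.
With the tool pointing down it reaches from about 0.4 to 0.825 m from the base axis. Payload 7 kg.
Tool frame: the origin (TCP) lies where the fingers leave the gripper's body, on its centre line; the fingertips stand 66 mm ahead of it and the grasp point (between the pads) lies 47 mm ahead of it; z points along the fingers, y is the line along which they close (so a half turn about z gives the same grasp; the last joint's range is limited). The gripper opens to 88 mm and grips with 3 to 60 N. Pads are 19 mm wide; open, the fingers measure 130 mm over their backs; the gripper's body (78 mm by 193 mm) begins 47 mm behind the grasp point.
Start: joints at [-1.056, 0.359, 0.012, 0, -1.224, -0.288], TCP at [0.152, -0.658, 0.292] pointing down, gripper open.
Joint ranges: [-3.07, 3.07], [-1.43, 2.12], [-1.02, 1.25], [-3.03, 1.67], [-3.05, -0], [-3.03, 3.03]. Speed limits (rad/s): [2.39, 2.39, 3.01, 3.14, 3.14, 3.14].

### API

Orientations are given as a 3x3 rotation matrix whose columns are the frame's x, y, z axes.
In Python, from rig import sensors, viewer, workorder, trace, pinpoint gives the robot as it stands.
- The arm moves only by the shell command python3 -m inch 'ROWS'. ROWS is text: rows parted by semicolons, each of 7 numbers parted by spaces: the closure in counts, from 0 (fully open) to 255 (shut), then the shift along the world's x, y, z in m, then the turn, a rotation vector about the world's x, y, z in degrees. In form: hand dx dy dz rx ry rz; .... A call has 1 to 20 rows; each row shifts and turns the commanded pose from where the row before left it; what a row does not reach is not made up. A row lasts 1/10 s, in which the tool goes at most 50 mm and 8.59 degrees, less where a joint would pass 70% of its speed; a pose out of reach is approached as far as the arm can. A call is refused whole if a number of a shift passes 0.05 or a number of a turn 8.59, either way. A call with a gripper value outside its range is refused whole. The fingers move at their own pace and stop on an object; the grip force is fixed at half the most. Time passes only in rows, so rows that do not move let the fingers close. It gives the time, the measured TCP pose, the force, the opening and the grip force at its end, in the units of the state.
- sensors.get_state(): the state, without advancing time (a new reading comes with each control period).
- viewer.capture(name): name is "scene" or "top"; returns a dict with "img" (480x640x3 uint8, blue, green, red), "z_map" (480x640 float32, m along the optical axis (not along the pixel's ray), 0 where there is no reading), "vertical_fov" (degrees; the focal length in pixels is half the picture's height over the tangent of half this angle, whatever the lens; pixels are square), "cx", "cy" (the principal point, pixels), "rvec" (rotation vector, rad) and "tvec" (3), from world to camera coordinates, as OpenCV has them. Camera axes: x right, y down, z forward; pixel columns grow to the right and rows downward; lengths in m; the calibration is good to about 2 mm. A picture is of the moment at which its call begins.
- workorder.job_done(): hands the job in; it is judged then, once.
Trained networks look in the newest picture that a camera, given by its name, has taken for a name from the list of things; names that differ only in an ending like _2 or _b are one class to them, and where a whole thing is asked for, a point or a joint stands for the part that bears it (a point fixed in the world has none). Each returns a list of dicts, best first, with "score" (0 to 1); they miss things now and then, are a little off and sometimes report something else, mostly with a low value. They report only what shows in the picture. A call takes as long as a camera call.
- trace(camera, label): "pixels" (480x640 bool, what is visible of it) and "uv" ([column, row] in pixels, amid what is visible of it).
- pinpoint(camera, label): "uv" ([column, row] in pixels: a listed point, or the origin of a listed thing).
The state is a dict: "t": time; "joints": joint angles; "joint_velocities": joint speeds; "effort": joint torques, N m; "tcp_pos": TCP position; "tool_rot": TCP orientation; "ft_force": force on the tool from outside, world axes, zero at the start; "torque": the same for the moment, N m; "gripper_width": finger opening in m; "grip_force": force on a finger pad.
Only numpy, scipy, OpenCV 4.12 (cv2) and the standard library are available. Lean on these libraries where they do the work, as an engineer would, in place of code of your own. Each camera call takes 0.05 s, during which the arm holds its last target. There are 200 camera calls.

### The job

The spark trap on the welding bench has its clean baffle cassette back in. Close its hinged yellow access cover, then fasten it with the sprung wing stud: with the wing pointing at the hinge, push the stud straight in until you feel it meet the bottom, keep it lightly pressed there while you turn it a quarter turn clockwise, and let go so that it springs back into its locking notch and stays in. Do not force the stud in its receptacle, and leave the other things on the bench where they are.

Things in the scene. Friction and masses are not known exactly. Their poses are not given: they have to be found in the camera images.
- trap: Spark trap: yellow sheet-steel box 280 (x) x 240 (y) x 120 mm high, fixed to the bench, with a 75 mm duct spigot standing out 45 mm at each y side. Origin: centre of its underside. x: level, from the stud's edge (robot side) towards the hinge; z up. The cover's hinge line is along y at x = +115, z = 124 mm. Closed, the cover's top face is at z = 132 mm.
- cover (a joint): Angle of the cover, rad: 0 = closed on its gasket, positive = open (robot-side edge raised). The cover is a yellow pan, 240 mm from hinge to free edge, 210 mm wide, 8 mm thick. Its hinge is stiff (about 1 N m), so it stays where it is left; pressing down on its upper face beside the stud closes it. While open, the stud stands out of the upper face by 50 mm. White marks show the locked wing's line.
- stud: Wing stud, captive in the cover, 210 mm from the hinge line, mid-width (trap x = -95 mm, y = 0 when closed). Origin: on its axis at the upper face of its steel flange (32 mm across); cover closed and stud out: 158 mm above the bench. Wing on the flange: black, 34 mm long (stud's x), 10 mm thick (y), 26 mm tall; z points out of the cover. Fingertips astride the wing may bear on the flange.
- press (a joint): How far the stud is pushed in, m: 0 = out, travel 18 mm. An ejector spring pushes it out: 4 N at 0, 0.3 N more per mm. A cross pin at its foot must pass through a slotted plate (see slot) before the stud can turn; if the wing does not point at the hinge, a push is stopped by the plate after 0 to 8 mm.
- turn (a joint): Angle of the stud, rad, clockwise from above positive. 0 = wing along the trap's x (pointing at the hinge): only there, within about 0.2, does the pin enter the slot. 1.57 = wing crosswise, locked; end stop at about 1.75. Until pushed in it turns freely: fingers closing on the wing square it up. Past 1.2 and let go, it springs back about 2 mm into the locking notch and stays 4 to 14 mm in.
- slot (a point): Centre of the hole in the trap's deck, 120 mm above the bench, where the stud enters. The receptacle under it was set by hand, 4 mm up or down, not measurable from outside: at 7 to 15.5 mm of push the stud's tip meets a stiff spring leaf (15 N/mm more), the felt bottom. Pressed on the leaf by 5 to 10 N, the stud can turn; short of it, not. Over 16 N between stud and receptacle, spoils it.
- spray: Bystander: spray can, bare metal with a blue band, 64 mm across, 190 mm tall. Origin: centre of its underside.
- brush: Bystander: wire brush lying on its side on the bench, wooden back 260 mm long, 38 mm wide over the bristles. Origin under its middle.
- square: Bystander: red magnetic welding square, 100 x 100 x 20 mm, lying flat. Origin under its middle.

How it is judged:
On the way:
1. the cover is closed before the stud is turned to the locked side (value of joint cover below 0.02 rad and value of joint turn below 0.9 rad), for 0.1 s.
At the end, for the whole second after the job is handed in: The cover is closed (within 0.02 rad), the stud is turned to the locked side (1.2 to 1.9 rad) and stays pushed in more than 3.5 mm by itself, at rest (value of joint cover below 0.02 rad and value of joint turn between 1.2 and 1.9 rad and value of joint press above 0.0035 m and linear speed of stud below 0.01 m/s); the robot touches nothing.
It fails at once if the stud is forced in its receptacle (more than 16 N between stud and trap) (contact force between stud and trap above 16 N).
It fails at once if a bystander is moved by more than 30 mm (distance of any of spray, brush, square from where it was at the start of the episode above 0.03 m).
It also fails if it takes over 54 s, if anything falls off the work surface, if the arm or the gripper's body presses on something with over 40 N, if the wrist force passes 120 N, or if a joint passes its speed limit or range.

## Working session

There is one attempt and no reset: what is moved stays moved. The work goes in short steps, Python scripts to look and compute and a shell command to move; the robot and the scene stay as the last step left them, time stands still between calls to the robot, and variables do not carry over. Pictures are saved under pics/ and viewed, at most 10 in all, crops included, and the job is handed in when it is done.

```bash
ls; mkdir -p pics; cat > h.py <<'E'
import numpy as np,cv2
from rig import sensors,viewer,workorder,trace,pinpoint
def cap(n):
    c=viewer.capture(n); c['R']=cv2.Rodrigues(np.array(c['rvec'],float))[0]; c['t']=np.array(c['tvec'],float).ravel()
    c['f']=240/np.tan(np.radians(c['vertical_fov'])/2); return c
def world(c,u,v,z=None):
    u=np.asarray(u,float);v=np.asarray(v,float)
    d=c['z_map'][v.astype(int),u.astype(int)] if z is None else z
    p=np.stack([(u-c['cx'])/c['f']*d,(v-c['cy'])/c['f']*d,d+0*u],-1)
    return (p-c['t'])@c['R']
def ray(c,u,v,h):  # intersect with plane z=h
    o=-c['R'].T@c['t']; r=c['R'].T@np.array([(u-c['cx'])/c['f'],(v-c['cy'])/c['f'],1]); return o+r*(h-o[2])/r[2]
E
python3 - <<'E'
from h import *
np.set_printoptions(precision=4,suppress=True)
ims=[]
for n in('scene','top'):
    c=cap(n); cv2.imwrite(f'pics/{n}0.png',c['img'])
    for l in('trap','cover','stud','slot','spray','brush','square'):
        t=trace(n,l) if l!='slot' else []
        p=pinpoint(n,l)
        for k in t[:1]:
            m=k['pixels']&(c['z_map']>0); v,u=np.nonzero(m)
            w=world(c,u,v); print(n,l,'tr',k['score'],k['uv'],np.median(w,0),np.percentile(w,3,0),np.percentile(w,97,0))
        for k in p[:2]:
            print(n,l,'pin',k['score'],k['uv'],world(c,*[np.array(x) for x in k['uv']]))
s=sensors.get_state();print(s['tool_rot'],s['ft_force'],s['t'])
E
```

```text
pics
scene trap tr 0.9 [332.4, 239.1] [0.6414 0.0407 0.1731] [ 0.5234 -0.0939  0.0162] [0.7596 0.1775 0.2655]Traceback (most recent call last):
  File "<stdin>", line 8, in <module>
ValueError: it knows: brush, slot, spray, square, stud, trap
```

```bash

python3 - <<'E'
from h import *
np.set_printoptions(precision=4,suppress=True)
ims=[]
for n in('scene','top'):
    c=cap(n); cv2.imwrite(f'pics/{n}0.png',c['img'])
    for l in('trap','stud','slot','spray','brush','square'):
        try:t=trace(n,l)
        except ValueError:t=[]
        try:p=pinpoint(n,l)
        except ValueError:p=[]
        for k in t[:1]:
            m=k['pixels']&(c['z_map']>0); v,u=np.nonzero(m)
            w=world(c,u,v); print(n,l,'tr',k['score'],k['uv'],np.median(w,0),np.percentile(w,3,0),np.percentile(w,97,0))
        for k in p[:2]:
            print(n,l,'pin',k['score'],k['uv'],world(c,*[np.array(x) for x in k['uv']]))
s=sensors.get_state();print(s['tool_rot'],s['ft_force'],s['t'])
E
```

```text
scene trap tr 0.22 [336.9, 182.2] [0.5716 0.0586 0.2783] [0.5532 0.048  0.2485] [0.5909 0.0746 0.302 ]
scene trap pin 0.23 [230.3, 231.1] [ 0.5355 -0.1834  0.022 ]
scene stud tr 0.8 [341.3, 182.4] [0.5714 0.0599 0.28  ] [0.5532 0.0499 0.2632] [0.5884 0.0736 0.3021]
scene stud pin 0.64 [341.2, 183.7] [0.5698 0.0672 0.2725]
scene slot tr 0.92 [330.1, 238.3] [0.6415 0.0405 0.1737] [ 0.5248 -0.0929  0.0238] [0.7585 0.1763 0.2652]
scene slot pin 0.22 [435.9, 297.9] [0.7465 0.2726 0.0186]
scene spray tr 0.81 [439.8, 226.4] [0.6309 0.2771 0.1579] [0.5938 0.2572 0.0166] [0.646  0.3099 0.1923]
scene spray pin 0.79 [431.8, 247.5] [0.6424 0.2733 0.0664]
scene brush tr 0.92 [222.6, 243.8] [ 0.5696 -0.1977  0.024 ] [ 0.4108 -0.2156  0.0082] [ 0.6427 -0.1786  0.031 ]
scene brush pin 0.94 [227.5, 230.7] [ 0.5327 -0.1904  0.0196]
scene brush pin 0.73 [435.2, 295.2] [0.7399 0.2725 0.0177]
scene square tr 0.64 [425.5, 284.1] [0.7254 0.2514 0.019 ] [0.6928 0.2213 0.0074] [0.7886 0.3104 0.0234]
scene square pin 0.88 [433.5, 294.3] [0.7371 0.2693 0.0166]
top trap tr 0.65 [308.9, 241.7] [0.5926 0.0492 0.1
[... 270 characters left out ...]
4 -0.0854  0.0842] [0.7343 0.1875 0.267 ]
top slot pin 0.78 [289.3, 285.1] [0.5144 0.087  0.1133]
top spray tr 0.67 [185.2, 229.9] [0.6089 0.2771 0.1874] [0.5817 0.2602 0.0195] [0.6382 0.3155 0.1933]
top spray pin 0.95 [197.0, 231.2] [0.6148 0.2599 0.1333]
top brush tr 0.91 [431.3, 264.9] [ 0.5483 -0.194   0.0237] [ 0.3994 -0.2129 -0.0013] [ 0.6344 -0.1735  0.031 ]
top brush pin 0.68 [427.4, 280.9] [ 0.5219 -0.1908  0.0165]
top square tr 0.86 [210.3, 180.6] [0.7223 0.2559 0.0191] [0.6886 0.2246 0.0064] [0.7834 0.3123 0.0242]
top square pin 0.95 [207.1, 177.6] [0.7334 0.2653 0.0196]
[[-0.9744 -0.2249 -0.    ]
 [-0.2249  0.9744 -0.    ]
 [ 0.     -0.     -1.    ]] [ 0.0116  0.7499 -0.2917] 1.5
```

View pics/scene0.png

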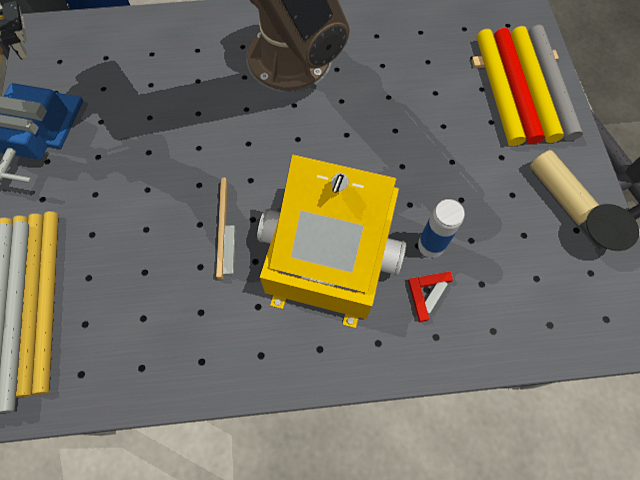

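View pics/top0.png

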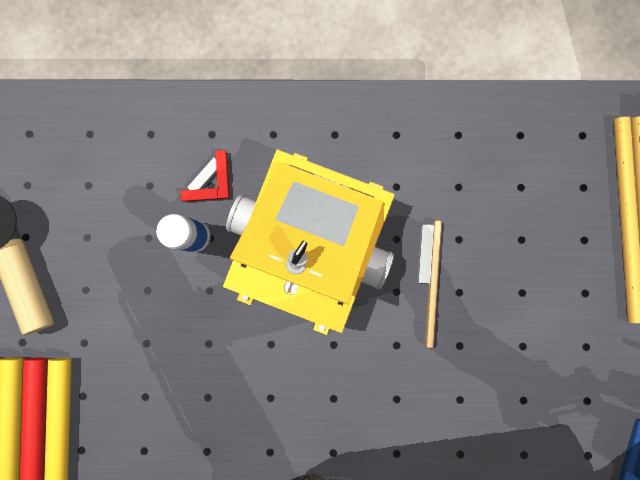

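The scene shows the cover open by roughly 30°, its hinge on the far side, with the stud at (341,183) in "scene" and (297,258) in "top". The slot is visible at (289,285), and the trap is yawed about -20°. Next I fit the cover plane.

```bash
cat >> h.py <<'E'
def cloud():
    W=[]
    for n in('scene','top'):
        c=cap(n); hsv=cv2.cvtColor(c['img'],cv2.COLOR_BGR2HSV)
        m=(hsv[...,0]>18)&(hsv[...,0]<33)&(hsv[...,1]>150)&(c['z_map']>0)
        v,u=np.nonzero(m); w=world(c,u,v)
        W.append(w[(abs(w[:,0]-.6)<.25)&(abs(w[:,1]-.05)<.18)])
    return W
E
python3 - <<'E'
from h import *
np.set_printoptions(precision=4,suppress=True)
W=cloud()
for w in W:
    q=w[w[:,2]>.14]
    for i in range(6):
        A=np.c_[q[:,:2],np.ones(len(q))]; k=np.linalg.lstsq(A,q[:,2],rcond=None)[0]; r=abs(A@k-q[:,2]); q=q[r<max(.004,2*np.median(r))]
    g=k[:2]; xt=-g/np.linalg.norm(g); yt=np.array([-xt[1],xt[0]]); a=np.arctan(np.linalg.norm(g))
    rect=cv2.minAreaRect(np.c_[q[:,:2]@xt,q[:,:2]@yt].astype('f4')*1000)
    print('yaw',np.degrees(np.arctan2(xt[1],xt[0])),'ang',a,len(q),rect)
    # hinge: plane upper face at z=.132-ish ; x along
    px=q[:,:2]@xt;py=q[:,:2]@yt
    print('lateral',np.percentile(py,[.5,99.5]),'x',np.percentile(px,[.5,99.5]),'z',np.percentile(q[:,2],[.5,99.5]))
    ymid=np.mean(np.percentile(py,[.5,99.5]))
    # upper face passes 8mm above hinge line perpendicular: at hinge point z=.124+.008cos, x=xh+.008 sin
    zt=.124+.008*np.cos(a)
    # plane along xt: z=k2 + g.(x xt + ymid yt)
    xs=(zt-k[2]-g@yt*ymid)/(g@xt); xh=xs-.008*np.sin(a)
    H=xh*xt+ymid*yt; print('hinge',H,'origin',H-.115*xt,'slot',H-.21*xt)
    n=np.array([*(xt*np.sin(a)),np.cos(a)]);e=np.array([*(-xt*np.cos(a)),np.sin(a)])
    print('stud base on face',np.r_[H,.124]+.21*e+.008*n,'n',n, 'top',np.r_[H,.124]+.21*e+.058*n)
E
```

```text
yaw -20.757142931588852 ang 0.6100849827982268 7393 ((561.7156372070312, 258.5578308105469), (210.12200927734375, 189.54888916015625), 89.8744888305664)
lateral [0.1547 0.3629] x [0.4684 0.6528] z [0.1406 0.2684]
hinge [0.7098 0.0078] origin [0.6022 0.0485] slot [0.5134 0.0822]
stud base on face [0.5531 0.0672 0.2509] n [ 0.5357 -0.2031  0.8196] top [0.5799 0.057  0.2919]
yaw -20.889221783122437 ang 0.6120750453342964 8122 ((557.8294067382812, 261.6810302734375), (190.63780212402344, 209.910888671875), 0.15397946536540985)
lateral [0.1576 0.3655] x [0.4639 0.6486] z [0.1406 0.2694]
hinge [0.7073 0.01  ] origin [0.5998 0.051 ] slot [0.5111 0.0848]
stud base on face [0.551  0.0696 0.2512] n [ 0.5368 -0.2049  0.8185] top [0.5778 0.0594 0.2921]
```

```bash
python3 -m inch '0 .0235 .0427 .015 0 0 8.58;0 .0235 .0427 .015 0 0 8.58;0 .0235 .0427 .015 0 0 8.58;0 .0235 .0427 .015 0 0 8.58;0 .0235 .0427 .015 0 0 8.58;0 .0235 .0427 .015 0 0 8.58;0 .0235 .0427 .015 0 0 8.58;0 .0235 .0427 .015 0 0 8.58;0 .0235 .0427 0 0 0 8.58;0 .0235 .0427 0 0 0 8.58;0 .0235 .0427 0 0 0 8.58;0 .0235 .0427 0 0 0 8.58;0 .0235 .0427 0 0 0 8.58;0 .0235 .0427 0 0 0 8.58;0 .0235 .0427 0 0 0 8.58;0 .0235 .0427 0 0 0 8.58;0 .0235 .0427 0 0 0 8.58;0 0 0 0 0 0 0;0 0 0 0 0 0 0'
cat > st.py <<'E'
from h import *
np.set_printoptions(precision=4,suppress=True)
s=sensors.get_state();R=s['tool_rot']=np.array(s['tool_rot'])
print(s['t'],s['tcp_pos'],'yawy',np.degrees(np.arctan2(R[1,1],R[0,1])),'z',R[:,2],'F',s['ft_force'],'w',s['gripper_width'],s['joints'])
E
python3 st.py
```

```text
t: 3.5
tcp_pos: [0.5479, 0.0627, 0.4091]
tool_rot: [[0.933, -0.359, -0.001], [-0.359, -0.933, -0.001], [-0.001, 0.001, -1.0]]
ft_force: [0.1, -0.8, 0.0]
gripper_width: 0.0876
grip_force: 0.0
3.5 [0.5479 0.0627 0.4091] yawy -111.06817760725512 z [-0.0013 -0.0006 -1.    ] F [ 0.0648 -0.8088  0.023 ] w 0.08759158543721349 [ 0.4691  0.1    -0.0642 -0.     -1.4079  0.734 ]
```

```bash
python3 -m inch '0 .0023 .0061 -.03 0 0 0;0 0 0 -.035 0 0 0;0 0 0 -.02 0 0 0;0 0 0 -.01 0 0 0;0 -.0053 .002 -.0095 0 0 0;0 -.0053 .002 -.0095 0 0 0;0 -.0053 .002 -.0095 0 0 0;0 -.0053 .002 -.0095 0 0 0;0 -.0033 .0012 -.01 0 0 0;0 -.0033 .0012 -.01 0 0 0;0 -.0033 .0012 -.01 0 0 0;0 -.0033 .0012 -.01 0 0 0;0 0 0 0 0 0 0'; python3 - <<'E'
from h import *
exec(open('st.py').read())
c=cap('scene'); cv2.imwrite('pics/s1.png',cv2.resize(c['img'][120:360,200:520],None,fx=2,fy=2))
E
```

```text
t: 4.8
tcp_pos: [0.5142, 0.0802, 0.2349]
tool_rot: [[0.933, -0.361, -0.003], [-0.361, -0.933, -0.001], [-0.003, 0.002, -1.0]]
ft_force: [0.4, -0.3, 0.5]
gripper_width: 0.0876
grip_force: 0.0
4.8 [0.5142 0.0802 0.2349] yawy -111.15332434800936 z [-0.0032 -0.0011 -1.    ] F [ 0.4418 -0.3326  0.4574] w 0.08757026951623938 [ 0.5318  0.1534 -0.4056 -0.0008 -1.0151  0.6702]
```

View pics/s1.png

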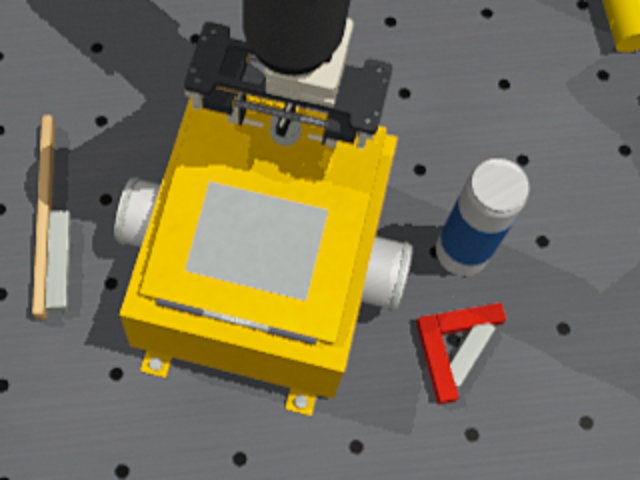

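The fingers are astride the stud (wing at about (287,128) in the crop) and the cover is going down. Pressing on.

```bash
python3 -m inch '0 -.0005 .001 -.008 0 0 0;0 -.0005 .001 -.008 0 0 0;0 -.0005 .001 -.007 0 0 0;0 -.0005 0 -.006 0 0 0;0 0 0 -.004 0 0 0;0 0 0 -.002 0 0 0;0 0 0 0 0 0 0;0 0 0 0 0 0 0'; python3 st.py
```

```text
t: 5.65
tcp_pos: [0.5136, 0.0835, 0.2019]
tool_rot: [[0.933, -0.361, 0.0], [-0.361, -0.933, 0.0], [0.0, -0.0, -1.0]]
ft_force: [0.1, 0.1, -0.1]
gripper_width: 0.0877
grip_force: 0.0
5.65 [0.5136 0.0835 0.2019] yawy -111.14591126892279 z [ 0.0002  0.     -1.    ] F [ 0.0619  0.1045 -0.0569] w 0.08766475205964554 [ 0.5386  0.1855 -0.4515  0.0001 -0.9336  0.6631]
```

```bash
python3 -m inch '0 0 0 -.002 0 0 0;0 0 0 -.001 0 0 0;0 0 0 -.001 0 0 0;0 0 0 0 0 0 0'; python3 - <<'E'
from h import *
exec(open('st.py').read())
W=cloud()
for w in W:
    q=w[(w[:,2]>.125)&(w[:,2]<.2)&(w[:,0]>.6)]
    k=np.linalg.lstsq(np.c_[q[:,:2],np.ones(len(q))],q[:,2],rcond=None)[0];print(k,np.median(q[:,2]))
E
```

```text
t: 6.05
tcp_pos: [0.5137, 0.0835, 0.1979]
tool_rot: [[0.933, -0.361, 0.0], [-0.361, -0.933, 0.0], [0.0, -0.0, -1.0]]
ft_force: [-0.3, 0.9, 0.7]
gripper_width: 0.0874
grip_force: 0.5
6.05 [0.5137 0.0835 0.1979] yawy -111.13593054423656 z [ 0.0004  0.0001 -1.    ] F [-0.3004  0.8766  0.7344] w 0.08741387677250202 [ 0.5387  0.1899 -0.4565  0.0002 -0.924   0.6631]
[-0.0022 -0.0005  0.1334] 0.13193168884258982
[-0.0012  0.0011  0.1327] 0.13193410902453145
```

```bash
python3 -m inch '0 0 0 -.001 0 0 0;0 0 0 -.001 0 0 0;0 0 0 0 0 0 0'; python3 -m inch '0 0 0 .01 0 0 0;0 0 0 .01 0 0 0;0 0 0 .01 0 0 0;0 0 0 0 0 0 0;120 0 0 0 0 0 0;150 0 0 0 0 0 0;170 0 0 0 0 0 0;190 0 0 0 0 0 0;190 0 0 0 0 0 0;190 0 0 0 0 0 0'; python3 - <<'E'
from h import *
exec(open('st.py').read())
for n in('scene','top'):
    c=cap(n)
    if n=='scene': cv2.imwrite('pics/s2.png',cv2.resize(c['img'][130:250,260:420],None,fx=4,fy=4,interpolation=cv2.INTER_CUBIC))
    for k in trace(n,'stud')[:1]:
        m=k['pixels']&(c['z_map']>0);v,u=np.nonzero(m);w=world(c,u,v);print(n,k['score'],k['uv'],np.median(w,0),m.sum())
E
```

```text
t: 6.45
tcp_pos: [0.5137, 0.0835, 0.1978]
tool_rot: [[0.933, -0.36, 0.001], [-0.36, -0.933, 0.0], [0.001, -0.001, -1.0]]
ft_force: [-7.3, 0.9, 19.2]
gripper_width: 0.0877
grip_force: 9.4
t: 7.45
tcp_pos: [0.5135, 0.0834, 0.2257]
tool_rot: [[0.933, -0.361, -0.0], [-0.361, -0.933, -0.0], [-0.0, 0.0, -1.0]]
ft_force: [0.4, -0.5, 0.5]
gripper_width: 0.0452
grip_force: 0.0
7.45 [0.5135 0.0834 0.2257] yawy -111.14462746930731 z [-0.0002 -0.0001 -1.    ] F [ 0.447  -0.4686  0.5219] w 0.04524179838437466 [ 0.5387  0.1605 -0.4207 -0.     -0.9898  0.6631]
scene 0.65 [342.1, 187.5] [0.521  0.0794 0.1611] 135
```

View pics/s2.png

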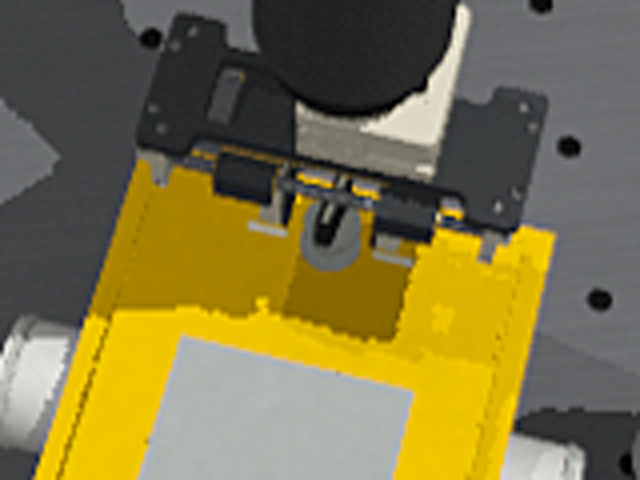

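The wing sits centred between the fingers at (325,225) in the crop. I'll close on it.

```bash
python3 -m inch '210 0 0 0 0 0 0;215 0 0 0 0 0 0;220 0 0 0 0 0 0;225 0 0 0 0 0 0;230 0 0 0 0 0 0;235 0 0 0 0 0 0;240 0 0 0 0 0 0;255 0 0 0 0 0 0;255 0 0 0 0 0 0;255 0 0 0 0 0 0'; python3 st.py
```

```text
t: 8.65
tcp_pos: [0.5135, 0.0832, 0.2258]
tool_rot: [[0.933, -0.361, -0.0], [-0.361, -0.933, -0.0], [0.0, 0.0, -1.0]]
ft_force: [0.9, -4.6, 0.1]
gripper_width: 0.0097
grip_force: 30.0
8.65 [0.5135 0.0832 0.2258] yawy -111.1476684275527 z [-0.0001 -0.0004 -1.    ] F [ 0.9104 -4.5908  0.0817] w 0.009725886223904676 [ 0.5385  0.1603 -0.4208  0.0004 -0.99    0.663 ]
```

```bash
python3 -m inch '255 -.0002 -.0006 0 0 0 0;255 0 0 -.0005 0 0 0;255 0 0 -.0005 0 0 0;255 0 0 0 0 0 0' ; python3 -m inch '255 0 0 -.0005 0 0 0;255 0 0 -.0005 0 0 0;255 0 0 0 0 0 0' ;python3 st.py
```

```text
t: 9.05
tcp_pos: [0.5134, 0.0831, 0.225]
tool_rot: [[0.933, -0.361, 0.001], [-0.361, -0.933, 0.0], [0.0, -0.001, -1.0]]
ft_force: [0.3, -2.3, 2.7]
gripper_width: 0.0098
grip_force: 30.0
t: 9.35
tcp_pos: [0.5134, 0.083, 0.2239]
tool_rot: [[0.933, -0.361, 0.0], [-0.361, -0.933, 0.0], [0.0, -0.0, -1.0]]
ft_force: [-0.2, -0.7, 4.6]
gripper_width: 0.0095
grip_force: 30.0
9.35 [0.5134 0.083  0.2239] yawy -111.14033505735765 z [ 0.0004  0.0003 -1.    ] F [-0.1831 -0.746   4.5753] w 0.009508410993518731 [ 0.538   0.1618 -0.4237 -0.0001 -0.9848  0.6639]
```

```bash
for i in 1; do python3 -m inch '255 0 0 -.0005 0 0 0;255 0 0 -.0005 0 0 0;255 0 0 0 0 0 0' | grep -E 'tcp|ft_'; python3 -m inch '255 0 0 -.0005 0 0 0;255 0 0 -.0005 0 0 0;255 0 0 0 0 0 0' | grep -E 'tcp|ft_'; python3 -m inch '255 0 0 -.0005 0 0 0;255 0 0 -.0005 0 0 0;255 0 0 0 0 0 0' | grep -E 'tcp|ft_'; done
```

```text
tcp_pos: [0.5135, 0.083, 0.2229]
ft_force: [0.1, 0.7, 4.6]
tcp_pos: [0.5134, 0.083, 0.2219]
ft_force: [-0.5, 1.3, 4.3]
tcp_pos: [0.5134, 0.083, 0.2208]
ft_force: [0.4, 0.9, 4.2]
```

```bash
cat > ok.py <<'E'
import sys
from h import *
s=sensors.get_state();f=s['ft_force'];print(s['t'],np.round(s['tcp_pos'],4),np.round(f,1));sys.exit(f[2]>7.5)
E
python3 -m inch '255 0 0 -.0005 0 0 0;255 0 0 0 0 0 0' >/dev/null; python3 ok.py && python3 -m inch '255 0 0 -.0005 0 0 0;255 0 0 0 0 0 0'>/dev/null; python3 ok.py && python3 -m inch '255 0 0 -.0005 0 0 0;255 0 0 0 0 0 0'>/dev/null;  python3 ok.py && python3 -m inch '255 0 0 -.0005 0 0 0;255 0 0 0 0 0 0'>/dev/null; python3 ok.py && python3 -m inch '255 0 0 -.0004 0 0 0;255 0 0 0 0 0 0'>/dev/null;python3 ok.py && python3 -m inch '255 0 0 -.0004 0 0 0;255 0 0 0 0 0 0'>/dev/null; python3 ok.py
```

```text
10.45 [0.5134 0.083  0.2204] [0.9 1.1 4.5]
10.45 [0.5134 0.083  0.2204] [0.9 1.1 4.5]
10.45 [0.5134 0.083  0.2204] [0.9 1.1 4.5]
10.45 [0.5134 0.083  0.2204] [0.9 1.1 4.5]
10.45 [0.5134 0.083  0.2204] [0.9 1.1 4.5]
10.45 [0.5134 0.083  0.2204] [0.9 1.1 4.5]False
False
False
False
False
False
```

```bash
sed -i 's/sys.exit(f\[2\]>7.5)/sys.exit(int(f[2]>7.5))/' ok.py
python3 -m inch '255 0 0 -.0005 0 0 0;255 0 0 0 0 0 0' >/dev/null; python3 ok.py && python3 -m inch '255 0 0 -.0005 0 0 0;255 0 0 0 0 0 0'>/dev/null && python3 ok.py && python3 -m inch '255 0 0 -.0005 0 0 0;255 0 0 0 0 0 0'>/dev/null &&  python3 ok.py && python3 -m inch '255 0 0 -.0005 0 0 0;255 0 0 0 0 0 0'>/dev/null && python3 ok.py && python3 -m inch '255 0 0 -.0004 0 0 0;255 0 0 0 0 0 0'>/dev/null && python3 ok.py && python3 -m inch '255 0 0 -.0004 0 0 0;255 0 0 0 0 0 0'>/dev/null && python3 ok.py
```

```text
10.65 [0.5135 0.083  0.2199] [1.4 1.1 4.6]
10.85 [0.5134 0.083  0.2194] [1.  1.8 5.3]
11.05 [0.5134 0.083  0.2189] [0.2 2.2 4.5]
11.25 [0.5134 0.083  0.2184] [0.8 2.  5.6]
11.45 [0.5134 0.083  0.2181] [0.8 3.3 5.7]
11.65 [0.5134 0.083  0.2177] [-0.1  1.1  5.7]
```

```bash
sed -i 's/>7.5/>8.2/' ok.py
s(){ python3 ok.py; }
python3 -m inch '255 0 0 -.0004 0 0 0;255 0 0 0 0 0 0' >/dev/null; s && python3 -m inch '255 0 0 -.0004 0 0 0;255 0 0 0 0 0 0'>/dev/null && s && python3 -m inch '255 0 0 -.0004 0 0 0;255 0 0 0 0 0 0'>/dev/null &&  s && python3 -m inch '255 0 0 -.0004 0 0 0;255 0 0 0 0 0 0'>/dev/null && s && python3 -m inch '255 0 0 -.0004 0 0 0;255 0 0 0 0 0 0'>/dev/null && s && python3 -m inch '255 0 0 -.0004 0 0 0;255 0 0 0 0 0 0'>/dev/null && s && python3 -m inch '255 0 0 -.0004 0 0 0;255 0 0 0 0 0 0'>/dev/null && s && python3 -m inch '255 0 0 -.0004 0 0 0;255 0 0 0 0 0 0'>/dev/null && s && python3 -m inch '255 0 0 -.0004 0 0 0;255 0 0 0 0 0 0'>/dev/null && s && python3 -m inch '255 0 0 -.0004 0 0 0;255 0 0 0 0 0 0'>/dev/null && s
```

```text
11.85 [0.5134 0.083  0.2173] [-0.3  2.1  6.1]
12.05 [0.5134 0.0829 0.2171] [-0.6  2.8  7.9]
12.25 [0.5135 0.083  0.217 ] [-1.3  1.5  9.8]
```

```bash
python3 -m inch '255 0 0 -.0004 0 0 0;255 0 0 0 0 0 0' >/dev/null; python3 ok.py; python3 -m inch '255 0 0 -.0004 0 0 0;255 0 0 0 0 0 0' >/dev/null; python3 ok.py;python3 -m inch '255 0 0 0 0 0 0' >/dev/null; python3 ok.py
```

```text
12.45 [0.5135 0.083  0.2169] [-2.4  2.9 12.9]
12.65 [0.5135 0.083  0.2167] [-3.3  1.9 13.4]
12.75 [0.5135 0.083  0.2167] [-2.8  2.3 14.4]
```

```bash
python3 -m inch '255 0 0 0 0 0 -4;255 0 0 0 0 0 -4;255 0 0 0 0 0 -4;255 0 0 0 0 0 0' >/dev/null; python3 ok.py; python3 - <<'E'
from h import *
exec(open('st.py').read());print(s['torque'])
E
```

```text
13.15 [0.5134 0.0828 0.2167] [-3.6  1.3 13.9]
13.15 [0.5134 0.0828 0.2167] yawy -123.25657446989386 z [ 0.0008 -0.0001 -1.    ] F [-3.5821  1.2912 13.9485] w 0.009931453335869032 [ 0.538   0.1688 -0.4338  0.0006 -0.9675  0.4521]
[ 0.4756  1.6085 -0.0296]
```

```bash
cat > tq.py <<'E'
from h import *
s=sensors.get_state();R=np.array(s['tool_rot']);print(s['t'],np.round(s['tcp_pos'],4),'yaw',np.degrees(np.arctan2(R[1,1],R[0,1])),np.round(s['ft_force'],1),np.round(s['torque'],2),s['gripper_width'])
E
python3 -m inch '255 0 0 0 0 0 -4;255 0 0 0 0 0 -4;255 0 0 0 0 0 0' >/dev/null; python3 tq.py; python3 -m inch '255 0 0 0 0 0 -4;255 0 0 0 0 0 -4;255 0 0 0 0 0 -4;255 0 0 0 0 0 0' >/dev/null; python3 tq.py
```

```text
13.45 [0.5133 0.0827 0.2167] yaw -131.25788261880825 [-3.7  1.7 14.9] [0.35 1.65 0.01] 0.009967008305427918
13.85 [0.5131 0.0825 0.2167] yaw -143.26397440465033 [-5.1  0.5 14.7] [ 0.23  1.88 -0.  ] 0.009663014923669397
```

```bash
python3 -m inch '255 -.0005 0 .0001 0 0 -4;255 0 0 0 0 0 -4;255 0 0 0 0 0 -4;255 0 0 0 0 0 -4;255 0 0 0 0 0 0' >/dev/null; python3 tq.py; python3 -m inch '255 0 0 0 0 0 -4;255 0 0 0 0 0 -4;255 0 0 0 0 0 -4;255 0 0 0 0 0 -4;255 0 0 0 0 0 0' >/dev/null; python3 tq.py
```

```text
14.35 [0.5128 0.0824 0.2167] yaw -159.26225174109877 [-3.7 -0.5 14.2] [-0.19  1.29  0.  ] 0.009959868413665824
14.85 [0.5125 0.0823 0.2167] yaw -175.26856441120225 [-5.1 -0.1 15.1] [-0.1   1.82 -0.02] 0.009822688109288075
```

```bash
python3 -m inch '255 -.0005 0 .0002 0 0 -4;255 0 0 0 0 0 -4;255 0 0 0 0 0 -4;255 0 0 0 0 0 0' >/dev/null; python3 tq.py; python3 -m inch '255 -.0003 0 0 0 0 -4;255 0 0 0 0 0 -4;255 0 0 0 0 0 -4;255 0 0 0 0 0 -1.5;255 0 0 0 0 0 0' >/dev/null; python3 tq.py
```

```text
15.25 [0.5121 0.0823 0.2168] yaw 172.73213148294724 [-3.  -0.5 13.1] [-0.17  1.22 -0.04] 0.009979832922731493
15.75 [0.5118 0.0824 0.2168] yaw 159.3167739919047 [-2.8 -1.2 12.7] [-0.08  1.24  0.02] 0.0096378934836464
```

```bash
python3 -m inch '255 0 0 .0005 0 0 0;255 0 0 .0005 0 0 0;255 0 0 .0005 0 0 0;255 0 0 0 0 0 0' >/dev/null; python3 tq.py; python3 -m inch '255 0 0 .0005 0 0 0;255 0 0 .0005 0 0 0;255 0 0 0 0 0 0' >/dev/null; python3 tq.py
```

```text
16.15 [0.5119 0.0824 0.2175] yaw 159.3526664284791 [ 0.6 -0.6  5.6] [-0.16 -0.03 -0.07] 0.009546537235640808
16.45 [0.5119 0.0824 0.2184] yaw 159.35170293508762 [ 0.7 -0.9  6.3] [-0.17 -0.11  0.01] 0.00978442388227409
```

Only the ejector spring is felt now, so I'll open the gripper and rise.

```bash
python3 -m inch '225 0 0 0 0 0 0;200 0 0 0 0 0 0;180 0 0 0 0 0 0;180 0 0 0 0 0 0;180 0 0 .01 0 0 0;180 0 0 .02 0 0 0;180 0 0 .03 0 0 0;180 0 0 .05 0 0 0;180 0 0 .05 0 0 0;180 -.03 -.04 .03 0 0 0;180 -.03 -.04 0 0 0 0;180 -.03 -.04 0 0 0 0;180 -.02 -.04 0 0 0 0;180 0 -.04 0 0 0 0;180 0 -.04 0 0 0 0;180 0 0 0 0 0 0;180 0 0 0 0 0 0'>/dev/null; python3 tq.py; python3 - <<'E'
from h import *
np.set_printoptions(precision=4,suppress=True)
for n in('scene','top'):
    c=cap(n)
    if n=='top': cv2.imwrite('pics/t3.png',cv2.resize(c['img'][200:320,230:390],None,fx=4,fy=4,interpolation=cv2.INTER_CUBIC))
    for k in trace(n,'stud')[:1]:
        m=k['pixels']&(c['z_map']>0);v,u=np.nonzero(m);w=world(c,u,v);print(n,k['score'],k['uv'],np.percentile(w,[5,50,95],axis=0))
E
```

```text
18.15 [ 0.4058 -0.1523  0.4044] yaw 159.1849513160531 [ 0.6  1.4 -1.1] [0.09 0.09 0.01] 0.025640136259353956
scene 0.52 [344.6, 188.2] [[0.5088 0.0675 0.149 ]
 [0.5177 0.0804 0.1649]
 [0.5259 0.0947 0.179 ]]
top 0.64 [290.5, 288.6] [[0.4992 0.0721 0.1492]
 [0.5124 0.0853 0.1557]
 [0.523  0.0981 0.1802]]
```

View pics/t3.png

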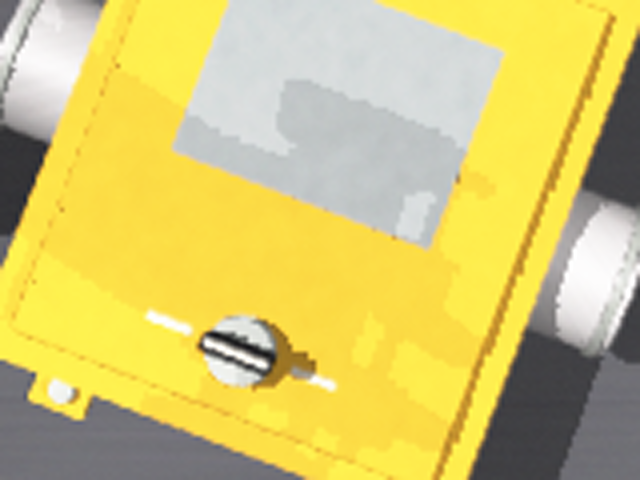

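The wing lines up with the white marks at (238,350) in the crop. One check of the stud's height before handing in.

```bash
python3 - <<'E'
from h import *
for n in('scene','top'):
    c=cap(n);v,u=np.mgrid[0:480,0:640];w=world(c,u,v).reshape(-1,3);z=w[np.hypot(w[:,0]-.512,w[:,1]-.0835)<.016][:,2]
    print(n,np.histogram(z,bins=np.arange(.13,.2,.004)),z.max())
W=cloud()
for w in W:
    q=w[(w[:,2]>.125)&(w[:,2]<.14)];k=np.linalg.lstsq(np.c_[q[:,:2],np.ones(len(q))],q[:,2],rcond=None)[0];print(k)
E
```

```text
scene (array([10, 20,  3,  0,  8, 34, 14, 12, 14, 11, 16, 31, 30,  1,  0,  0,  0]), array([0.13 , 0.134, 0.138, 0.142, 0.146, 0.15 , 0.154, 0.158, 0.162,
       0.166, 0.17 , 0.174, 0.178, 0.182, 0.186, 0.19 , 0.194, 0.198])) 0.18217052180766072
top (array([11, 11,  2,  0, 19, 83, 16,  2,  4,  2,  1, 50, 45,  2,  0,  0,  0]), array([0.13 , 0.134, 0.138, 0.142, 0.146, 0.15 , 0.154, 0.158, 0.162,
       0.166, 0.17 , 0.174, 0.178, 0.182, 0.186, 0.19 , 0.194, 0.198])) 0.18264607868617272
[4.49429740e-04 3.39565807e-05 1.31673380e-01]
[-0.00146774  0.0014705   0.13281615]
```

```bash
python3 -c "from rig import workorder;print(workorder.job_done())"
```

```text
the job is handed in; nothing more can be done
None
```

The cover is closed and the stud is locked: its wing lines up with the white marks, it stays about 6.5 mm in by itself, and the arm is clear. The job is handed in, but no verdict was shown.

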